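# Hold a drawer pull against the drawer front for fastening

## Task

Slide the clear guard of the fitting jig fully open, then take the wooden-gripped drawer pull and stand it on the jig's bed with its steel plate flat against the wooden drawer front, centred between the pencil lines, so that a colleague can screw it on. Push it straight back against the springs with about 11 newtons, so that the red pointer stays in the green patch and never reaches the far end stop; keep that pressure steady for a couple of seconds and finish while still gripping and pressing it there, with the guard left open. Leave the other things on the table alone.

Things in the scene. Friction and masses are not known exactly. Their poses are not given: they have to be found in the camera images.
- jig: Fixed jig with an aluminium bed 12 mm thick, from x -118 to +87 and y -102 to +312 mm. Origin on the table under the middle of the drawer front's near face when unpressed; +x points into that face, +y along it to the left, z up. Guard tracks along y at x -108 and +77 mm, tops 20 mm above the table, end stops 28 mm. Behind the drawer front a spring block 48 mm high.
- front_panel (a joint): How far the drawer front is pressed back along jig +x against its springs (m): 0 = unpressed, 0.024 = hard on its end stop; 1 N per mm. A light wooden board 140 mm (y) by 16 mm (x), top 69 mm above the table, pencil lines on top where the ends of the pull's plate belong. A red pointer at its right end moves over a white scale; the green patch spans 0.006 to 0.016.
- panel_face (a point): On the drawer front's near face, where the middle of the pull's mounting face belongs: half-way along the board, 37 mm above the table, i.e. 25 mm above the bed. Moves with the drawer front. Axes as the jig's.
- guard (a joint): Position of the clear guard along jig +y (m): 0 = shut over the drawer front, 0.21 = fully open at its stop. Stays where it is left; friction about 1.5 N. A clear plastic tunnel 190 mm (x) by 160 mm (y), roof 100 mm above the table, closed in front, behind and above, open at its two ends.
- guard_handle (a point): Centre of the black handle on the guard's roof: a bar 70 mm along jig x, 20 mm across (jig y), 36 mm high, its top 140 mm and this centre 122 mm above the table. Moves with the guard. Axes as the jig's.
- pull_grip (a point): Centre of the pull's brown wooden grip, half-way up. The pull (about 130 to 250 g) is a steel plate 102 mm (y) by 6 mm (x), 50 mm high, with a grip block 28 mm wide (y), 54 mm long (x), 50 mm high standing out from its middle to -x. It stands upright on the table. +x points from the grip to the plate's mounting face, 33 mm away; z up.
- pull_face (a point): Middle of the pull's flat mounting face (the side of the plate away from the grip), 25 mm above the pull's underside. Axes as the pull's: x points out of the face, z up.
- salt_shaker: Bystander: glass salt shaker with a grey top, 44 mm across, 90 mm high; origin under its centre.
- pepper_jar: Bystander: spice jar with a yellow cap, 45 mm across, 100 mm high; origin under its centre.
- amber_jar: Bystander: small square amber jar with a pink cap, 37x46 mm, 74 mm high; origin under its centre.
- nail_brush: Bystander: green nail brush, 30x85 mm, 22 mm high; origin under its centre.
- tape: Bystander: dark roll of tape lying flat, 53 mm across, 19 mm high; origin under its centre.

How it is judged:
By the outcome, as a careful person would: the job done as asked, in the order asked, and still so for the second after the job is handed in, while the arm keeps its last pose, push and grip.
It also fails if it takes over 58 s, if anything falls off the work surface, if the arm or the gripper's body presses on something with over 40 N, if the wrist force passes 120 N, or if a joint passes its speed limit or range.

## Robot

A 6-joint arm with a two-finger parallel gripper is mounted at the origin on a cart in front of the work surface, level with it; the furniture and walls round the work are solid. World frame = base frame: x ahead of the robot, y to its left, z up, the work surface at z = 0. Lengths are in m, angles in rad, forces in N, time in s.
With the tool pointing down it reaches from about 0.35 to 0.85 m from the base axis. Payload 8.1 kg.
Tool frame: the origin (TCP) lies between the finger pads; the fingertips stand 11 mm ahead of it and the grasp point (between the pads) lies 8 mm behind it; y points along the fingers, x is the direction in which the jaws open and shut, and the axes are right-handed (so a half turn about y gives the same grasp; the last joint's range is limited). The gripper opens to 93 mm and grips with 3 to 60 N. Pads are 15 mm wide; open, the fingers measure 128 mm over their backs; the gripper's body (75 mm by 188 mm) begins 65 mm behind the grasp point.
Start: joints at [-1.313, 0.13, 1.488, -0, 1.523, -0.085], TCP at [0.202, -0.565, 0.23] pointing down, gripper open.
Joint ranges: [-2.96, 2.96], [-0.89, 2.26], [0.02, 2.5], [-1.34, 4.48], [0, 2.73], [-2.66, 2.66]. Speed limits (rad/s): [2.39, 2.39, 2.79, 3.14, 3.14, 3.14].

## Interface

Orientations are given as a rotation vector (axis times angle).
In Python, from plant import readout, optics, robot gives the robot as it stands.
- The arm moves only by the shell command python3 -m creep 'ROWS' [FORCE]. ROWS is JSON, a list that holds one entry, the list of rows, each a list of 7 numbers: the closure, from 0 (fully open) to 1 (shut), then the shift along the tool's x, y, z in cm, then the turn, a rotation vector about the tool's x, y, z in degrees. In form: [[[grip, x, y, z, wx, wy, wz], ...]]. A call has exactly 8 rows; each row shifts and turns the pose as measured when the row begins, along the tool's axes as they then stand; what a row does not reach is not made up. A row lasts 1/10 s, in which the tool goes at most 50 mm and 8.59 degrees, less where a joint would pass 70% of its speed; a pose out of reach is approached as far as the arm can. A call is refused whole if a number of a shift passes 5 or a number of a turn 8.59, either way. A call with a gripper value outside its range is refused whole. The fingers move at their own pace and stop on an object; FORCE is the grip in N (left out, the last holds). Time passes only in rows, so rows that do not move let the fingers close, or fill a call up. It gives the time, the measured TCP pose, the force and the opening at its end, in the units of the state.
- readout.read_state(): the state, without advancing time (a new reading comes with each control period).
- optics.read_camera(name): name is "scene" or "side" or "wrist"; returns a dict with "frame" (384x512x3 uint8, red, green, blue), "depth" (384x512 float32, m along the optical axis (not along the pixel's ray), 0 where there is no reading), "intrinsics" (3x3 intrinsics, pixels), "R" (3x3) and "t" (3): a world point X has camera coordinates R X + t. Camera axes: x right, y down, z forward; pixel columns grow to the right and rows downward; lengths in m; the calibration is good to about 2 mm. A picture is of the moment at which its call begins.
- robot.close_job(): hands the job in, once; it reports no verdict.
The state is a dict: "t": time; "q": joint angles; "dq": joint speeds; "joint_torque": joint torques, N m; "tool_pos": TCP position; "orientation": TCP orientation; "force": force on the tool from outside, world axes, zero at the start; "wrist_torque": the same for the moment, N m; "opening": finger opening in m.
Only numpy, scipy, OpenCV 4.12 (cv2) and the standard library are available. Lean on these libraries where they do the work, as an engineer would, in place of code of your own. Each camera call takes 0.05 s, during which the arm holds its last target. There are 200 camera calls.

## Working session

There is one attempt and no reset: what is moved stays moved. The work goes in short steps, Python scripts to look and compute and a shell command to move; the robot and the scene stay as the last step left them, time stands still between calls to the robot, and variables do not carry over. Pictures are saved under pics/ and viewed, about 8 in all and at most 12, crops included, and the job is handed in when it is done.

```bash
ls; mkdir -p pics; python3 - <<'E'
from plant import readout,optics
import cv2,numpy as np
s=readout.read_state();print({k:np.round(v,3).tolist() for k,v in s.items()})
ims=[]
for n in("scene","side"):
    c=optics.read_camera(n);np.savez(f"pics/{n}0.npz",**c);cv2.imwrite(f"pics/{n}0.png",cv2.cvtColor(c["frame"],cv2.COLOR_RGB2BGR))
    print(n,c["intrinsics"].round(1).tolist(),(-c["R"].T@c["t"]).round(3),c["R"].round(2).tolist())
E
```

```text
pics
{'t': 0.0, 'q': [-1.313, 0.131, 1.489, 0.0, 1.523, -0.085], 'dq': [0.001, -0.0, -0.0, -0.002, 0.001, -0.0], 'joint_torque': [0.001, -55.983, -49.177, 0.077, 0.035, -0.0], 'tool_pos': [0.202, -0.565, 0.229], 'orientation': [-1.351, 0.954, -0.952], 'force': [-0.295, 0.169, 0.621], 'wrist_torque': [0.004, -0.081, 0.001], 'opening': 0.093}
scene [[450.2, 0.0, 249.0], [0.0, 450.2, 186.5], [0.0, 0.0, 1.0]] [-0.104  0.859  0.692] [[-0.79, -0.61, 0.02], [-0.33, 0.4, -0.85], [0.52, -0.68, -0.52]]
side [[361.9, 0.0, 254.4], [0.0, 361.9, 194.6], [0.0, 0.0, 1.0]] [0.31  1.129 0.542] [[-0.98, -0.18, -0.0], [-0.06, 0.36, -0.93], [0.17, -0.92, -0.36]]
```

View pics/scene0.png

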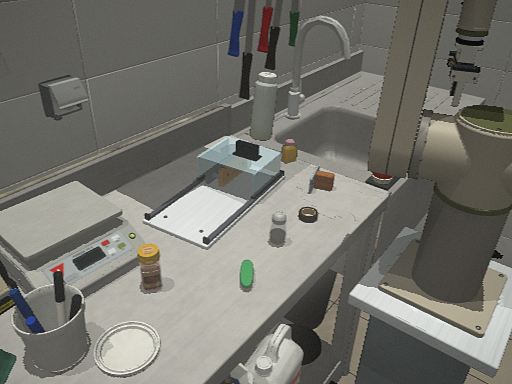

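View pics/side0.png

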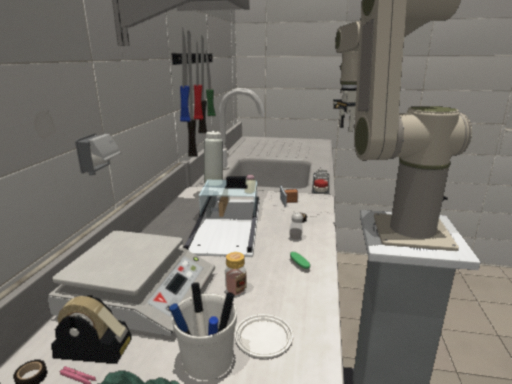

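The scene picture shows the guard handle at about (248,150), the pull at (322,181), the bed at about (205,210), the amber jar at (289,150), the tape at (308,214) and the salt shaker at (278,228). The side picture shows the jig running along its line of sight, with the pull at about (288,196).

```bash
cat > h.py <<'E'
import numpy as np,cv2
from scipy.spatial.transform import Rotation as Rot
def cloud(c):
    K,R,t,d=c["intrinsics"],c["R"],c["t"],c["depth"]
    v,u=np.mgrid[:d.shape[0],:d.shape[1]]
    P=np.stack([(u-K[0,2])/K[0,0]*d,(v-K[1,2])/K[1,1]*d,d],-1)
    W=(P-t)@R; W[d<=0]=np.nan
    return W
def ray(c,u,v,z):
    K,R,t=c["intrinsics"],c["R"],c["t"]
    o=-R.T@t; g=R.T@np.linalg.inv(K)@np.array([u,v,1.])
    return o+g*(z-o[2])/g[2]
def proj(c,X):
    p=c["intrinsics"]@(c["R"]@np.asarray(X)+c["t"]); return p[:2]/p[2]
E
python3 - <<'E'
from h import *
c=dict(np.load("pics/scene0.npz"));W=cloud(c)
im=cv2.cvtColor(c["frame"],cv2.COLOR_RGB2BGR);hsv=cv2.cvtColor(im,cv2.COLOR_BGR2HSV)
cv2.imwrite("pics/crop1.png",cv2.resize(im[125:255,135:345],None,fx=3.8,fy=3.8,interpolation=cv2.INTER_CUBIC))
def rep(n,m,box):
    mm=np.zeros_like(m);x0,y0,x1,y1=box;mm[y0:y1,x0:x1]=m[y0:y1,x0:x1]
    p=W[mm];p=p[~np.isnan(p[:,0])]
    print(n,mm.sum(),np.round(np.percentile(p,[2,50,98],axis=0),3).tolist());return p
h,s,v=cv2.split(hsv)
rep("handle",v<50,(225,130,275,170))
p=rep("grip",(h<15)&(s>100),(305,165,345,195))
top=p[p[:,2]>0.046][:,:2].astype(np.float32)
print("griptop",len(top),cv2.minAreaRect(top))
q=W[160:200,300:345].reshape(-1,3);q=q[(q[:,2]>.01)&(q[:,2]<.08)]
print(len(q),np.round(np.percentile(q,[1,50,99],axis=0),3).tolist())
rep("bed",(W[...,2]>.008)&(W[...,2]<.016),(140,160,290,245))
b=rep("tracks",(v<70),(140,160,290,245))
print(cv2.minAreaRect(b[:,:2].astype(np.float32)))
rep("amber",W[...,2]>.01,(281,138,298,163));rep("salt",W[...,2]>.01,(268,210,288,246));rep("tape",W[...,2]>.01,(298,205,319,223))
E
```

```text
handle 349 [[0.558, -0.059, 0.101], [0.591, -0.042, 0.121], [0.627, -0.031, 0.14]]
grip 216 [[0.383, -0.198, 0.003], [0.407, -0.178, 0.04], [0.433, -0.168, 0.051]]
griptop 81 ((0.4104171693325043, -0.1856921911239624), (0.051879070699214935, 0.02706976793706417), 14.632584571838379)
392 [[0.382, -0.219, 0.011], [0.414, -0.176, 0.037], [0.451, -0.128, 0.052]]
bed 4254 [[0.49, -0.08, 0.008], [0.594, 0.128, 0.011], [0.696, 0.259, 0.015]]
tracks 493 [[0.485, -0.148, 0.006], [0.641, 0.058, 0.019], [0.868, 0.263, 0.043]]
((0.6857166290283203, 0.06751197576522827), (0.36608803272247314, 0.39947301149368286), 7.620095252990723)
amber 293 [[0.536, -0.277, 0.011], [0.578, -0.254, 0.044], [0.604, -0.138, 0.078]]
salt 474 [[0.348, 0.106, 0.013], [0.359, 0.126, 0.052], [0.38, 0.134, 0.089]]
tape 166 [[0.34, -0.05, 0.01], [0.364, -0.022, 0.017], [0.389, -0.0, 0.02]]
```

View pics/crop1.png

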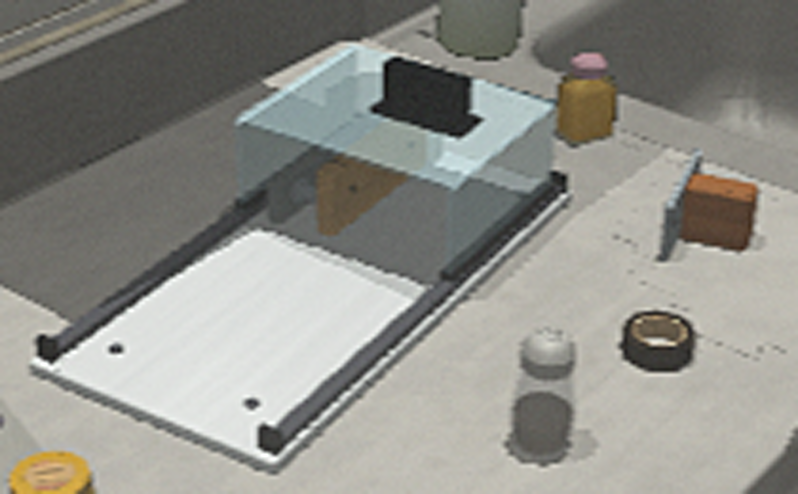

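```bash
python3 - <<'E'
from h import *
from plant import readout
c=dict(np.load("pics/scene0.npz"));W=cloud(c)
s=readout.read_state();print(Rot.from_rotvec(s["orientation"]).as_matrix().round(3).tolist())
f=lambda x,y,z:ray(c,x/3.8+135,y/3.8+125,z)
def yaw(a,b):d=b-a;return np.degrees(np.arctan2(d[1],d[0])),np.linalg.norm(d)
A,B,C=f(270,461,.012),f(35,360,.012),f(568,192,.012)
print("bed",A.round(3),B.round(3),C.round(3),yaw(A,B),yaw(C,A))
# guard roof corners z=.1
G=[f(*p,.1) for p in((237,122),(458,188),(555,103),(352,43))]
print("roof",np.round(G,3).tolist(),np.mean(G,0).round(3),yaw(G[1],G[0]),yaw(G[2],G[1]))
# handle top corners z=.14
H=f(385,58,.14),f(470,77,.14);print("handle top",np.round(H,3).tolist(),yaw(H[1],H[0]))
q=W[150:205,295:350].reshape(-1,3);q=q[~np.isnan(q[:,0])]
for y in(12,15):
    r=np.radians(y);u=np.array([np.cos(r),np.sin(r)]);n=np.array([-u[1],u[0]])
    k=q[(q[:,2]>.02)&(q[:,2]<.06)&(np.hypot(*(q[:,:2]-[.415,-.18]).T)<.08)]
    print(y,np.percentile(k[:,:2]@u,[1,99]),np.percentile(k[:,:2]@n,[1,99]),np.array([.4104,-.1857])@np.c_[u,n])
p0,p1=f(697,152,.05),f(663,197,.05)
print("plate top",p0,p1,yaw(p0,p1))
print("grip top",np.round([f(683,177,.05),f(710,192,.05),f(757,186,.05)],3).tolist())
E
```

```text
[[0.336, -0.0, 0.942], [-0.942, 0.002, 0.336], [-0.002, -1.0, 0.0]]
bed [0.482 0.248 0.012] [0.677 0.269 0.012] [ 0.528 -0.154  0.012] (np.float64(6.220722991471837), np.float64(0.19662957224136823)) (np.float64(96.64692520535938), np.float64(0.4051850212899097))
roof [[0.694, 0.049, 0.1], [0.509, 0.022, 0.1], [0.531, -0.131, 0.1], [0.719, -0.112, 0.1]] [ 0.613 -0.043  0.1  ] (np.float64(8.415365208274833), np.float64(0.18740534145490592)) (np.float64(98.37656345905795), np.float64(0.1541127501472601))
handle top [[0.627, -0.042, 0.14], [0.56, -0.058, 0.14]] (np.float64(13.005306979013247), np.float64(0.0694666812976658))
12 [0.33568726 0.39677894] [-0.3080089  -0.21392968] [ 0.36282257 -0.26696897]
15 [0.3212174  0.38073335] [-0.32835497 -0.23382495] [ 0.34835326 -0.28559176]
plate top [ 0.45052581 -0.21684208  0.05      ] [ 0.43386218 -0.13804107  0.05      ] (np.float64(101.94013282942417), np.float64(0.08054363437229416))
grip top [[0.438, -0.175, 0.05], [0.41, -0.168, 0.05], [0.387, -0.199, 0.05]]
```

```bash
python3 - <<'E'
from h import *
c=dict(np.load("pics/scene0.npz"));W=cloud(c)
for n,(x0,y0,x1,y1) in dict(faucet=(285,10,355,100),bottle=(252,70,277,140)).items():
    p=W[y0:y1,x0:x1].reshape(-1,3);p=p[(p[:,2]>.03)&(p[:,0]<.85)]
    print(n,len(p),np.round(np.percentile(p,[1,50,99],axis=0),3).tolist() if len(p) else "")
E
python3 -m creep '[[[0,0,0,0,0,6.3,0],[0,0,0,0,0,6.3,0],[0,-2,0,2,0,0,0],[0,-3,0,3,0,0,0],[0,-3,0,3,0,0,0],[0,-3,0,3,0,0,0],[0,-3,0,3,0,0,0],[0,0,0,0,0,0,0]]]'
```

```text
faucet 1313 [[0.584, -0.667, 0.063], [0.771, -0.601, 0.298], [0.806, -0.59, 0.389]]
bottle 1257 [[0.734, -0.399, 0.032], [0.755, -0.355, 0.132], [0.802, -0.333, 0.224]]
t: 0.9
tool_pos: [0.3264, -0.4029, 0.224]
orientation: [-1.254, 1.135, -1.12]
force: [-0.3, -0.8, -0.0]
opening: 0.0931
```

```bash
python3 -m creep '[[[0,-3.1,0,3.1,0,0,0],[0,-3.1,0,3.1,0,0,0],[0,-3.1,0,3.1,0,0,0],[0,-3.1,0,3.1,0,0,0],[0,-3.1,0,3.1,0,0,0],[0,-3.1,0,3.1,0,0,0],[0,-3.1,0,3.1,0,0,0],[0,-3.1,0,3.1,0,0,0]]]'
python3 -m creep '[[[0,-3.1,0,3.1,0,0,0],[0,-3.1,0,3.1,0,0,0],[0,0,0,0,0,0,0],[0,0,0,0,0,0,0],[0,0,0,0,0,0,0],[0,0,0,0,0,0,0],[0,0,0,0,0,0,0],[0,0,0,0,0,0,0]]]'
python3 - <<'E'
from h import *
from plant import readout,optics
s=readout.read_state();print(s["tool_pos"],Rot.from_rotvec(s["orientation"]).as_matrix().round(3).tolist())
c=optics.read_camera("wrist");np.savez("pics/wrist1.npz",**c);cv2.imwrite("pics/wrist1.png",cv2.cvtColor(c["frame"],cv2.COLOR_RGB2BGR))
print((-c["R"].T@c["t"]).round(3),c["R"].round(2).tolist())
E
```

```text
t: 1.7
tool_pos: [0.5491, -0.1262, 0.2226]
orientation: [-1.254, 1.144, -1.126]
force: [0.4, -1.0, -0.3]
opening: 0.0931
t: 2.5
tool_pos: [0.6064, -0.0564, 0.2193]
orientation: [-1.258, 1.147, -1.123]
force: [1.1, -1.0, -0.2]
opening: 0.0928
[ 0.60640685 -0.05639795  0.21927588] [[0.101, -0.012, 0.995], [-0.995, 0.008, 0.101], [-0.009, -1.0, -0.011]]
[ 0.684 -0.049  0.373] [[0.1, -0.99, -0.01], [-0.95, -0.1, 0.29], [-0.29, -0.02, -0.96]]
```

View pics/wrist1.png

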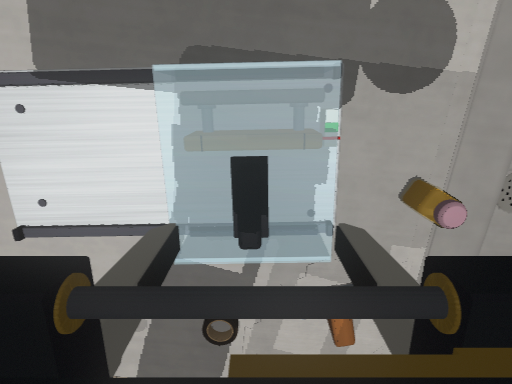

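The wrist picture shows the black handle (232–268, 156–247), the drawer front under the clear roof with pencil lines at columns 201 and 304, row 140, the red pointer at (338,137) with the green patch beside it, and the pull at the bottom at (340,325).

```bash
python3 - <<'E'
from h import *
c=dict(np.load("pics/wrist1.npz"))
yaw=lambda a,b:round(float(np.degrees(np.arctan2(*(b-a)[1::-1]))),2)
f=lambda u,v,z:ray(c,u,v,z)
print("handle far",f(232,156,.14),f(268,156,.14), "mid rows",f(233,200,.14),f(268,200,.14))
for n,z,a,b in(("roof far",.1,(155,66),(341,63)),("roof near",.1,(176,263),(331,261)),("trk near bed",.02,(24,231),(166,231)),("trk far",.02,(2,77),(153,71)),
  ("board near edge",.069,(187,150),(323,148)),("pencils",.069,(201,140),(304,139)),("board ends",.069,(185,142),(323,139))):
    A,B=f(*a,z),f(*b,z);print(n,A.round(4),B.round(4),yaw(B,A)-90,"mid",((A+B)/2).round(4))
# row edges at board, column 250 is handle; sample columns 215,290
g=cv2.cvtColor(c["frame"],cv2.COLOR_RGB2GRAY)
for u in(192,215,290,315):print(u,g[122:160,u].tolist())
print(g[140,178:212].tolist(),g[140,296:330].tolist())
E
```

```text
handle far [ 0.64059636 -0.03196002  0.14      ] [ 0.64347972 -0.05978691  0.14      ] mid rows [ 0.60473548 -0.03558253  0.14      ] [ 0.60769997 -0.06382023  0.14      ]
roof far [0.7025 0.0413 0.1   ] [ 0.7205 -0.1134  0.1   ] 6.6299999999999955 mid [ 0.7115 -0.036   0.1   ]
roof near [0.5177 0.019  0.1   ] [ 0.5367 -0.1369  0.1   ] 6.939999999999998 mid [ 0.5272 -0.0589  0.1   ]
trk near bed [0.4942 0.2336 0.02  ] [0.5134 0.0528 0.02  ] 6.049999999999997 mid [0.5038 0.1432 0.02  ]
trk far [0.6795 0.2358 0.02  ] [0.7025 0.0699 0.02  ] 7.890000000000001 mid [0.691  0.1529 0.02  ]
board near edge [0.6287 0.0189 0.069 ] [ 0.6447 -0.1171  0.069 ] 6.75 mid [ 0.6367 -0.0491  0.069 ]
pencils [0.6401 0.0053 0.069 ] [ 0.6517 -0.0968  0.069 ] 6.439999999999998 mid [ 0.6459 -0.0458  0.069 ]
board ends [0.6365 0.0212 0.069 ] [ 0.6536 -0.1156  0.069 ] 7.1299999999999955 mid [ 0.6451 -0.0472  0.069 ]
192 [163, 163, 162, 162, 162, 161, 163, 163, 161, 160, 156, 147, 147, 146, 149, 150, 150, 150, 149, 148, 149, 148, 149, 148, 149, 149, 150, 149, 148, 154, 163, 162, 162, 162, 162, 161, 160, 162]
21
[... 224 characters left out ...]
62, 160, 146, 146, 146, 146, 144, 145, 146, 145, 146, 146, 146, 146, 147, 147, 149, 148, 148, 149, 148, 147, 154, 162, 161, 162, 162, 162, 161, 162, 161, 162, 161]
315 [165, 164, 163, 162, 163, 163, 162, 161, 152, 146, 145, 143, 147, 145, 145, 146, 146, 148, 147, 147, 148, 149, 148, 148, 148, 147, 146, 162, 163, 162, 162, 163, 163, 162, 163, 163, 164, 163]
[164, 163, 164, 163, 163, 158, 151, 150, 150, 150, 150, 149, 150, 149, 149, 149, 149, 149, 149, 149, 149, 149, 141, 137, 145, 149, 149, 149, 149, 148, 148, 148, 148, 148] [147, 147, 147, 146, 147, 147, 147, 144, 135, 141, 147, 146, 147, 147, 147, 147, 147, 148, 147, 147, 148, 148, 148, 148, 148, 147, 150, 154, 160, 165, 165, 165, 165, 164]
```

```bash
python3 -m creep '[[[0,-0.6,0,0,0,-1,0],[0,0,2,0,0,0,0],[0,0,2,0,0,0,0],[0,0,2,0,0,0,0],[0,0,2,0,0,0,0],[0,0,1,0,0,0,0],[0,0,0,0,0,0,0],[0,0,0,0,0,0,0]]]' 20
python3 - <<'E'
from h import *
from plant import readout
s=readout.read_state();print(s["tool_pos"],Rot.from_rotvec(s["orientation"]).as_matrix().round(3).tolist())
E
```

```text
t: 3.35
tool_pos: [0.6059, -0.0489, 0.1301]
orientation: [-1.263, 1.126, -1.11]
force: [0.2, -0.4, 0.1]
opening: 0.0928
[ 0.60585603 -0.04892648  0.13006091] [[0.123, -0.006, 0.992], [-0.992, 0.007, 0.123], [-0.008, -1.0, -0.005]]
```

```bash
python3 -m creep '[[[0,0,0.7,0,0,0,0],[1,0,0,0,0,0,0],[1,0,0,0,0,0,0],[1,0,0,0,0,0,0],[1,0,0,0,0,0,0],[1,0,0,0,0,0,0],[1,0,0,0,0,0,0],[1,0,0,0,0,0,0]]]' 20
python3 -m creep '[[[1,-0.5,0,0,0,0,0],[1,-1,0,0,0,0,0],[1,-1.5,0,0,0,0,0],[1,-1.5,0,0,0,0,0],[1,-1.5,0,0,0,0,0],[1,-1.5,0,0,0,0,0],[1,-1.5,0,0,0,0,0],[1,-1.5,0,0,0,0,0]]]'
```

```text
t: 4.15
tool_pos: [0.6084, -0.0493, 0.127]
orientation: [-1.26, 1.12, -1.114]
force: [-0.8, 0.0, -0.1]
opening: 0.0419
t: 4.95
tool_pos: [0.5946, 0.0625, 0.1271]
orientation: [-1.26, 1.119, -1.116]
force: [3.7, -2.0, -3.7]
opening: 0.0198
```

```bash
python3 -m creep '[[[1,-1.5,0,0,0,0,0],[1,-1.5,0,0,0,0,0],[1,-1.5,0,0,0,0,0],[1,-1.5,0,0,0,0,0],[1,-1.2,0,0,0,0,0],[1,-1,0,0,0,0,0],[1,-0.6,0,0,0,0,0],[1,-0.4,0,0,0,0,0]]]'
python3 -m creep '[[[1,-0.4,0,0,0,0,0],[1,-0.4,0,0,0,0,0],[1,-0.4,0,0,0,0,0],[1,-0.4,0,0,0,0,0],[1,-0.4,0,0,0,0,0],[1,-0.4,0,0,0,0,0],[1,-0.4,0,0,0,0,0],[1,-0.4,0,0,0,0,0]]]'
```

```text
t: 5.75
tool_pos: [0.5828, 0.1575, 0.1269]
orientation: [-1.269, 1.113, -1.124]
force: [5.3, -29.1, -1.1]
opening: 0.0198
t: 6.55
tool_pos: [0.583, 0.1574, 0.1265]
orientation: [-1.299, 1.106, -1.171]
force: [2.9, -18.0, -0.2]
opening: 0.0211
```

```bash
python3 -m creep '[[[0,0,0,0,0,0,0],[0,0,0,0,0,0,0],[0,0,0,0,0,0,0],[0,0,-2,0,0,0,0],[0,0,-3,0,0,0,0],[0,0,-3,0,0,0,0],[0,0,-2,0,0,0,0],[0,0,0,0,0,0,0]]]'
python3 - <<'E'
from h import *
from plant import readout,optics
s=readout.read_state();print(s["tool_pos"],Rot.from_rotvec(s["orientation"]).as_matrix().round(3).tolist())
c=optics.read_camera("scene");im=cv2.cvtColor(c["frame"],cv2.COLOR_RGB2BGR)
W=cloud(c);v=im.max(2);m=(v<50)&(W[...,2]>.11)&(W[...,2]<.143)&(W[...,1]>.08)&(W[...,1]<.25)&(W[...,0]>.5)&(W[...,0]<.68)
print(m.sum(),np.nanpercentile(W[m],[2,50,98],axis=0).round(3))
E
```

```text
t: 7.35
tool_pos: [0.58, 0.1654, 0.2289]
orientation: [-1.302, 1.112, -1.164]
force: [0.5, 0.4, -0.2]
opening: 0.08
[0.5800005  0.16535649 0.22892404] [[0.106, -0.006, 0.994], [-0.993, -0.053, 0.105], [0.052, -0.999, -0.012]]
260 [[0.534 0.148 0.111]
 [0.568 0.162 0.13 ]
 [0.599 0.169 0.141]]
```

```bash
python3 -m creep '[[[0,0,0,0,0,-7,3],[0,2,0,-1.6,0,0,0],[0,3,0,-2.4,0,0,0],[0,3,0,-2.4,0,0,0],[0,3,0,-2.4,0,0,0],[0,3,0,-2.4,0,0,0],[0,3,0,-2.4,0,0,0],[0,3,0,-2.4,0,0,0]]]'
python3 -m creep '[[[0,3,0,-2.4,0,0,0],[0,3,0,-2.4,0,0,0],[0,3,0,-2.4,0,0,0],[0,1,0,-0.8,0,0,0],[0,0,0,0,0,0,0],[0,0,0,0,0,0,0],[0,0,0,0,0,0,0],[0,0,0,0,0,0,0]]]'
python3 - <<'E'
from h import *
from plant import readout,optics
s=readout.read_state();print(s["tool_pos"],Rot.from_rotvec(s["orientation"]).as_matrix().round(3).tolist())
c=optics.read_camera("wrist");np.savez("pics/wrist2.npz",**c);cv2.imwrite("pics/wrist2.png",cv2.cvtColor(c["frame"],cv2.COLOR_RGB2BGR))
E
```

```text
t: 8.2
tool_pos: [0.4607, -0.0674, 0.2133]
orientation: [-1.333, 1.057, -1.006]
force: [0.3, -0.6, -0.2]
opening: 0.0931
t: 9.0
tool_pos: [0.3981, -0.186, 0.2025]
orientation: [-1.333, 1.073, -0.995]
force: [0.2, 0.5, -0.3]
opening: 0.0929
[ 0.39809393 -0.18600192  0.20252913] [[0.236, -0.049, 0.971], [-0.971, 0.013, 0.237], [-0.024, -0.999, -0.044]]
```

View pics/wrist2.png

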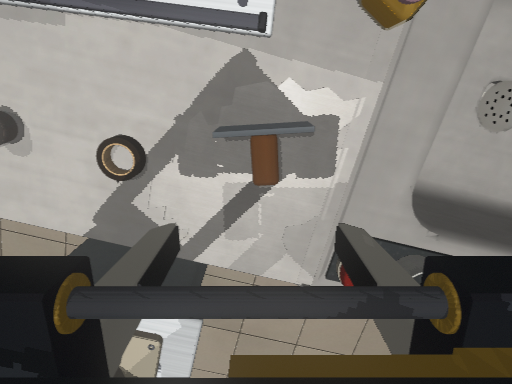

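The wrist picture shows the pull with its grip at (264,160) and its plate at columns 213–314, row 130. The tape is at (121,158), well clear.

```bash
python3 - <<'E'
from h import *
c=dict(np.load("pics/wrist2.npz"));W=cloud(c)
im=cv2.cvtColor(c["frame"],cv2.COLOR_RGB2BGR);hsv=cv2.cvtColor(im,cv2.COLOR_BGR2HSV)
reg=np.zeros(hsv.shape[:2],bool);reg[105:200,200:330]=1
g=reg&(hsv[...,0]<18)&(hsv[...,1]>90)
for n,m in(("grip",g&(W[...,2]>.045)),("all top",reg&(W[...,2]>.044)&(W[...,2]<.06)),("plate",reg&~g&(W[...,2]>.044)&(W[...,2]<.06))):
    vu=np.argwhere(m);P=np.array([ray(c,u,v,.05)[:2] for v,u in vu]).astype(np.float32)
    ctr,sz,a=cv2.minAreaRect(P);print(n,len(P),np.round(ctr,4),np.round(sz,4),round(a,1),"z",np.nanmedian(W[m][:,2]).round(4))
E
```

```text
grip 1261 [ 0.4126 -0.1858] [0.0521 0.0264] 17.4 z 0.0494
all top 1998 [ 0.4154 -0.184 ] [0.0591 0.1005] 17.1 z 0.0494
plate 732 [ 0.4154 -0.184 ] [0.0591 0.1005] 17.1 z 0.0495
```

```bash
python3 -m creep '[[[0,0,0,0,2.5,-3.4,-1.4],[0,0.4,2,1.4,0,0,0],[0,0,3,0,0,0,0],[0,0,3,0,0,0,0],[0,0,2,0,0,0,0],[0,0,2,0,0,0,0],[0,0,0,0,0,0,0],[0,0,0,0,0,0,0]]]'
python3 - <<'E'
from h import *
from plant import readout
s=readout.read_state();print(s["tool_pos"],Rot.from_rotvec(s["orientation"]).as_matrix().round(3).tolist())
E
```

```text
t: 9.85
tool_pos: [0.4187, -0.1811, 0.0819]
orientation: [-1.337, 0.97, -0.983]
force: [0.2, 0.4, 0.4]
opening: 0.0931
[ 0.41868214 -0.18109061  0.08185241] [[0.306, 0.008, 0.952], [-0.952, -0.002, 0.306], [0.004, -1.0, 0.008]]
```

```bash
python3 -m creep '[[[0,0.3,0,-0.7,0,0.7,0],[0,0,2,0,0,0,0],[0,0,2,0,0,0,0],[0,0,1.2,0,0,0,0],[0,0,0.6,0,0,0,0],[0,0,0,0,0,0,0],[0,0,0,0,0,0,0],[0,0,0,0,0,0,0]]]'
python3 - <<'E'
from h import *
from plant import readout
s=readout.read_state();print(s["tool_pos"],Rot.from_rotvec(s["orientation"]).as_matrix().round(3).tolist())
E
```

```text
t: 10.65
tool_pos: [0.4188, -0.1909, 0.0316]
orientation: [-1.331, 0.968, -1.005]
force: [0.4, 0.1, -0.3]
opening: 0.0929
[ 0.41881842 -0.19087786  0.03158405] [[0.293, 0.021, 0.956], [-0.956, -0.009, 0.293], [0.015, -1.0, 0.017]]
```

```bash
python3 -m creep '[[[0,-0.6,0.3,-0.5,-1,0,0.9],[0,0,0.6,0,0,0,0],[0,0,0,0,0,0,0],[0.3,0,0,0,0,0,0],[0.5,0,0,0,0,0,0],[1,0,0,0,0,0,0],[1,0,0,0,0,0,0],[1,0,0,0,0,0,0]]]' 35
python3 -m creep '[[[1,0,0,0,0,0,0],[1,0,0,0,0,0,0],[1,0,0,0,0,0,0],[1,0,0,0,0,0,0],[1,0,0,0,0,0,0],[1,0,0,0,0,0,0],[1,0,0,0,0,0,0],[1,0,0,0,0,0,0]]]'
python3 - <<'E'
from h import *
from plant import readout
s=readout.read_state();print(s["tool_pos"],s["wrist_torque"],Rot.from_rotvec(s["orientation"]).as_matrix().round(3).tolist())
E
```

```text
t: 11.45
tool_pos: [0.4128, -0.1867, 0.0231]
orientation: [-1.336, 0.988, -0.987]
force: [-0.6, -1.1, 0.2]
opening: 0.0574
t: 12.25
tool_pos: [0.4129, -0.1868, 0.0232]
orientation: [-1.336, 0.987, -0.987]
force: [-0.0, 0.2, 0.5]
opening: 0.028
[ 0.41286243 -0.18680307  0.02321938] [-0.00194822  0.02651509  0.01671378] [[0.293, -0.001, 0.956], [-0.956, -0.0, 0.293], [-0.0, -1.0, -0.0]]
```

```bash
python3 -m creep '[[[1,0,-0.5,0,0,0,0],[1,0,-2,0,0,0,0],[1,0,-3,0,0,0,0],[1,0,-3,0,0,0,0],[1,0,-2,0,0,0,0],[1,0,0,0,0,5.1,0],[1,0,0,0,0,5.1,0],[1,0,0,0,0,0,0]]]'
python3 -m creep '[[[1,-1,0,1.6,0,0,0],[1,-1.8,0,2.9,0,0,0],[1,-1.8,0,2.9,0,0,0],[1,-1.8,0,2.9,0,0,0],[1,-1.8,0,2.9,0,0,0],[1,-1.8,0,2.9,0,0,0],[1,0,0,0,0,0,0],[1,0,0,0,0,0,0]]]'
python3 - <<'E'
from h import *
from plant import readout,optics
s=readout.read_state();print(s["tool_pos"],s["opening"],s["force"],Rot.from_rotvec(s["orientation"]).as_matrix().round(3).tolist())
c=optics.read_camera("wrist");np.savez("pics/wrist3.npz",**c);cv2.imwrite("pics/wrist3.png",cv2.cvtColor(c["frame"],cv2.COLOR_RGB2BGR))
E
```

```text
t: 13.05
tool_pos: [0.4106, -0.1855, 0.1325]
orientation: [-1.262, 1.129, -1.12]
force: [-0.4, 0.0, -2.3]
opening: 0.0275
t: 13.85
tool_pos: [0.5609, -0.0618, 0.1289]
orientation: [-1.275, 1.12, -1.102]
force: [-0.2, -0.7, -2.2]
opening: 0.0279
[ 0.56091567 -0.06183162  0.12887195] 0.02788475870925452 [-0.18921218 -0.68745253 -2.17474389] [[0.133, -0.011, 0.991], [-0.991, 0.003, 0.134], [-0.005, -1.0, -0.011]]
```

View pics/wrist3.png

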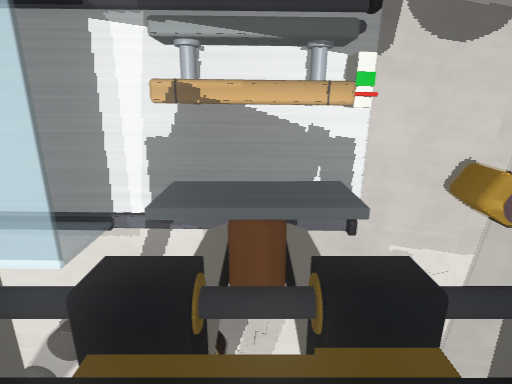

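The wrist picture shows the guard out to the left with the board now uncovered. The board's near edge is at about row 103 and the pencil lines are at columns 175 and 330. The red pointer is at (366,94), just nearer than the green patch at (366,78), and the held plate spans (147–368, 181–217).

```bash
python3 - <<'E'
from h import *
from plant import readout
c=dict(np.load("pics/wrist3.npz"));s=readout.read_state()
g=cv2.cvtColor(c["frame"],cv2.COLOR_RGB2GRAY)
yaw=lambda A,B:round(float(np.degrees(np.arctan2(*(B-A)[1::-1])))+90,2)
def edge(cols,r0,r1,k=1):
    # strongest vertical gradient per column
    out=[]
    for u in cols:
        d=np.abs(np.diff(g[r0:r1,u].astype(int)));out.append((u,r0+d.argmax()+.5))
    return np.array(out)
def line(pts,z):
    P=np.array([ray(c,u,v,z)[:2] for u,v in pts]);vx=cv2.fitLine(P.astype(np.float32),cv2.DIST_HUBER,0,.001,.001).ravel()
    y=np.degrees(np.arctan2(vx[1],vx[0]));return vx,(y+90+90)%180-90
b=edge(range(185,325,4),95,112);print(b[::7].tolist())
vb,yb=line(b,.069);print("board near edge pt",vb[2:],"yaw",yb)
for r in (85,90,96):print(r,g[r,168:184].tolist(),g[r,322:340].tolist())
A,B=ray(c,175,90,.069),ray(c,330,90,.069);print("pencil",A,B,"mid",(A+B)/2,np.linalg.norm(A-B))
tp=s["tool_pos"][2]+.0268;bt=tp-.05
for u in(160,200,260,320,350):print(u,g[176:222,u].tolist())
m=(g>0);print("bottom",ray(c,178,181,bt),ray(c,332,181,bt),"top",ray(c,147,217,tp),ray(c,368,217,tp),tp)
print("guard edge",ray(c,46,230,.1),ray(c,8,0,.1))
E
```

```text
[[185.0, 103.5], [213.0, 98.5], [241.0, 102.5], [269.0, 104.5], [297.0, 104.5]]
board near edge pt [ 0.6360269  -0.05059971] yaw 6.4236526
85 [172, 173, 173, 133, 105, 104, 81, 68, 94, 104, 103, 103, 102, 103, 102, 102] [154, 155, 153, 153, 154, 153, 110, 81, 123, 148, 153, 153, 153, 152, 153, 153, 153, 152]
90 [130, 104, 104, 103, 103, 102, 83, 65, 91, 101, 101, 101, 100, 100, 99, 99] [164, 163, 164, 163, 163, 124, 82, 82, 145, 163, 164, 164, 163, 163, 163, 163, 162, 163]
96 [106, 106, 105, 105, 105, 105, 96, 74, 83, 100, 104, 103, 103, 103, 103, 102] [172, 173, 173, 173, 172, 137, 95, 132, 166, 173, 173, 173, 173, 173, 173, 173, 173, 172]
pencil [0.63733457 0.00509565 0.069     ] [ 0.65125446 -0.09782859  0.069     ] mid [ 0.64429451 -0.04636647  0.069     ] 0.1038612658253318
160 [132, 133, 133, 133, 132, 131, 131, 131, 129, 128, 131, 134, 134, 134, 135, 135, 134, 118, 93, 90, 89, 90, 90, 88, 89, 88, 88, 90, 91, 90, 90, 90, 98, 99, 101, 101, 101, 101, 100, 100, 100, 100, 100, 107, 66, 66]
200 [127, 126, 129, 128, 127, 95, 84, 85, 83, 83, 81, 84, 83, 84, 82, 82, 81, 83, 84, 83, 83,
[... 253 characters left out ...]
, 94, 92, 93, 93, 92, 91, 92, 80, 66, 67]
320 [133, 182, 180, 181, 182, 82, 81, 84, 83, 83, 81, 84, 82, 82, 83, 80, 81, 81, 83, 83, 83, 84, 80, 80, 80, 80, 81, 82, 82, 81, 83, 84, 94, 95, 96, 95, 95, 94, 94, 94, 92, 92, 92, 92, 97, 95]
350 [133, 133, 133, 132, 133, 134, 133, 130, 132, 133, 135, 134, 133, 125, 101, 83, 84, 85, 85, 85, 85, 85, 84, 82, 82, 83, 84, 84, 85, 84, 85, 88, 96, 97, 97, 97, 97, 96, 96, 95, 95, 95, 93, 61, 45, 51]
bottom [ 0.58543115 -0.00936814  0.10571384] [ 0.59803513 -0.10158001  0.10571384] top [ 0.58175637 -0.00833084  0.15571384] [ 0.59527129 -0.10674387  0.15571384] 0.15571384467305163
guard edge [0.5385915 0.0760874 0.1      ] [0.67110643 0.08767046 0.1       ]
```

```bash
python3 -m creep '[[[1,-0.4,0,2,0.6,1,-0.3],[1,0,1,0,0,0,0],[1,0,2,0,0,0,0],[1,0,2,0,0,0,0],[1,0,1.5,0,0,0,0],[1,0,1,0,0,0,0],[1,0,0,0,0,0,0],[1,0,0,0,0,0,0]]]'
python3 - <<'E'
from h import *
from plant import readout,optics
s=readout.read_state();print(s["tool_pos"],s["opening"],s["force"],Rot.from_rotvec(s["orientation"]).as_matrix().round(3).tolist())
c=optics.read_camera("wrist");np.savez("pics/wrist4.npz",**c);cv2.imwrite("pics/wrist4.png",cv2.cvtColor(c["frame"],cv2.COLOR_RGB2BGR)[40:280,100:420].repeat(2,0).repeat(2,1))
E
```

```text
t: 14.7
tool_pos: [0.5744, -0.0607, 0.0496]
orientation: [-1.265, 1.126, -1.122]
force: [0.6, 0.1, -1.5]
opening: 0.0275
[ 0.57437349 -0.06069037  0.04957154] 0.027534271163973018 [ 0.56582918  0.09261416 -1.49244277] [[0.115, -0.004, 0.993], [-0.993, -0.001, 0.115], [0.001, -1.0, -0.004]]
```

View pics/wrist4.png

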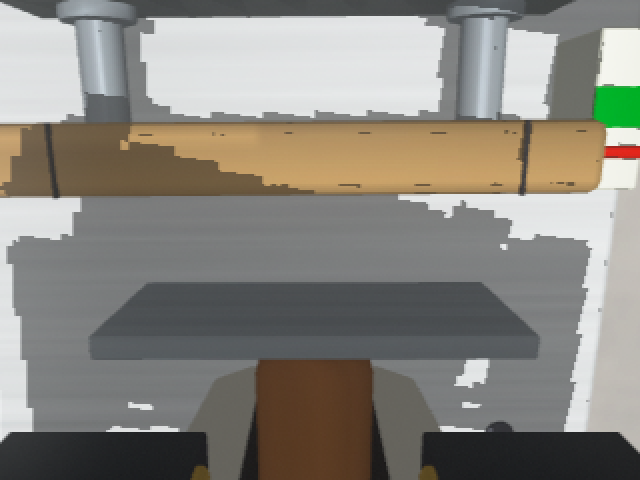

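The picture (2x crop, offset (100,40)) shows the pencil lines meeting the board's near edge at (55,196) and (522,194). The plate's top edge runs (90–539, 336–357) and its foot is at row 283. The pull sits slightly right of centre.

```bash
python3 - <<'E'
from h import *
c=dict(np.load("pics/wrist4.npz"))
f=lambda u,v,z:ray(c,u/2+100,v/2+40,z)
r=np.radians(6.8);ex=np.array([np.cos(r),np.sin(r),0]);ey=np.array([-ex[1],ex[0],0])
yaw=lambda A,B:round(float(np.degrees(np.arctan2(*(B-A)[1::-1])))+90,2)
for n,a,b,z in(("board near",(20,197),(590,193),.069),("board far",(20,124),(590,121),.069),("pencil",(55,196),(522,194),.069),("pencil far",(48,124),(528,121),.069),("top near",(90,357),(539,357),.0764),("top far(face)",(91,336),(537,336),.0764),("bottom",(150,283),(481,283),.0264)):
    A,B=f(*a,z),f(*b,z);M=(A+B)/2;print(n,yaw(A,B),"len",np.linalg.norm(A-B).round(4),"mid",M.round(4),"jig",(M@ex).round(4),(M@ey).round(4))
t=np.array([.5744,-.0607,0]);print("tcp",t@ex,t@ey)
A,B=f(605,35,0.0),f(613,100,0)
E
```

```text
board near 7.05 len 0.1259 mid [ 0.6359 -0.0507  0.069 ] jig 0.6255 -0.1256
board far 6.94 len 0.1218 mid [ 0.6512 -0.049   0.069 ] jig 0.6408 -0.1257
pencil 6.89 len 0.1031 mid [ 0.6355 -0.0471  0.069 ] jig 0.6255 -0.122
pencil far 7.0 len 0.1026 mid [ 0.6508 -0.0453  0.069 ] jig 0.6408 -0.1221
top near 6.64 len 0.1012 mid [ 0.601  -0.0569  0.0764] jig 0.5901 -0.1277
top far(face) 6.64 len 0.0995 mid [ 0.606  -0.0562  0.0764] jig 0.5951 -0.1276
bottom 6.64 len 0.1002 mid [ 0.6053 -0.0568  0.0264] jig 0.5943 -0.1281
tcp 0.5631722669801902 -0.12828424573732095
```

```bash
python3 -m creep '[[[1,-0.6,0.4,0,0,-0.3,0],[1,0,0.4,0,0,0,0],[1,0,0.3,0,0,0,0],[1,0,0,0,0,0,0],[1,0,0,0,0,0,0],[1,0,0,0,0,0,0],[1,0,0,0,0,0,0],[1,0,0,0,0,0,0]]]'
cat > st.py <<'E'
from h import *
from plant import readout
s=readout.read_state();r=np.radians(6.9);ex=np.array([np.cos(r),np.sin(r),0]);ey=np.array([-ex[1],ex[0],0])
M=Rot.from_rotvec(s["orientation"]).as_matrix();p=s["tool_pos"]
O=np.array([.6355,-.0471,0])
print("t",round(s["t"],2),"jig mm",(1e3*(p-O)@ex).round(2),(1e3*(p-O)@ey).round(2),"z",(1e3*p[2]).round(2),"F jig",(s["force"]@ex).round(2),(s["force"]@ey).round(2),s["force"][2].round(2),
"yaw",np.degrees(np.arctan2(M[1,2],M[0,2])).round(2),"xz,zz",M[2,0].round(4),M[2,2].round(4),"open",round(s["opening"],4),"tq",np.round(s["wrist_torque"],2))
E
python3 st.py
```

```text
t: 15.55
tool_pos: [0.576, -0.0543, 0.0408]
orientation: [-1.266, 1.117, -1.121]
force: [0.2, -0.3, -2.4]
opening: 0.0277
t 15.55 jig mm -59.96 0.02 z 40.82 F jig 0.16 -0.32 -2.36 yaw 6.99 xz,zz 0.0022 0.0004 open 0.0277 tq [ 0.04  0.07 -0.03]
```

```bash
python3 -m creep '[[[1,0,0.45,0,0,0,0],[1,0,0,0,0,0,0],[1,0,0.1,0,0,0,0],[1,0,0,0,0,0,0],[1,0,0.1,0,0,0,0],[1,0,0,0,0,0,0],[1,0,0,0,0,0,0],[1,0,0,0,0,0,0]]]';python3 st.py
```

```text
t: 16.35
tool_pos: [0.5766, -0.0545, 0.0353]
orientation: [-1.265, 1.117, -1.122]
force: [0.2, -0.3, -0.5]
opening: 0.0275
t 16.35 jig mm -59.39 -0.28 z 35.34 F jig 0.14 -0.37 -0.49 yaw 6.98 xz,zz 0.0026 0.0015 open 0.0275 tq [ 0.06 -0.03  0.04]
```

```bash
python3 -m creep '[[[1,0,0,0.4,0,0,0],[1,0,0,0.4,0,0,0],[1,0,0,0.4,0,0,0],[1,0,0,0.4,0,0,0],[1,0,0,0.3,0,0,0],[1,0,0,0.3,0,0,0],[1,0,0,0,0,0,0],[1,0,0,0,0,0,0]]]';python3 st.py
```

```text
t: 17.15
tool_pos: [0.6008, -0.0516, 0.0353]
orientation: [-1.265, 1.116, -1.121]
force: [-0.8, -0.1, 0.6]
opening: 0.0276
t 17.15 jig mm -35.02 -0.27 z 35.33 F jig -0.85 0.0 0.65 yaw 6.99 xz,zz 0.0026 0.0015 open 0.0276 tq [-0.01  0.38  0.01]
```

```bash
python3 - <<'E'
from h import *
from plant import optics
c=optics.read_camera("wrist");np.savez("pics/wrist5.npz",**c);cv2.imwrite("pics/wrist5.png",cv2.resize(cv2.cvtColor(c["frame"],cv2.COLOR_RGB2BGR)[90:240,110:390],None,fx=2.8,fy=2.8,interpolation=cv2.INTER_CUBIC))
E
```

```text
(no output)
```

View pics/wrist5.png

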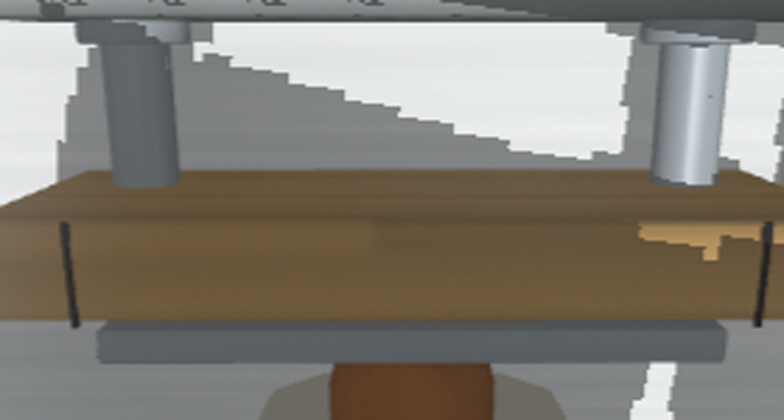

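The plate is almost at the board and parallel to it. The pencil lines end at columns 76 and 758 (mid 417), and the plate spans 98–725 (mid 411.5), 7 mm lower.

```bash
python3 - <<'E'
from h import *
c=dict(np.load("pics/wrist5.npz"))
f=lambda u,v,z:ray(c,(u+.5)/2.8-.5+110,(v+.5)/2.8-.5+90,z)
r=np.radians(6.9);ex=np.array([np.cos(r),np.sin(r),0]);ey=np.array([-ex[1],ex[0],0])
for n,a,b,z in(("pencil",(76,325),(758,325),.069),("pencil far",(65,222),(768,221),.069),("plate near",(97,361),(726,361),.062)):
    A,B=f(*a,z),f(*b,z);M=(A+B)/2;print(n,np.degrees(np.arctan2(*(B-A)[1::-1]))+90,"len",np.linalg.norm(A-B).round(4),"jig",(M@ex).round(4),(M@ey).round(4))
E
```

```text
pencil 6.977207206634134 len 0.1028 jig 0.6254 -0.1231
pencil far 7.079574627621014 len 0.1023 jig 0.6413 -0.123
plate near 6.970169213846461 len 0.1015 jig 0.6168 -0.1223
```

```bash
python3 -m creep '[[[1,0.1,0,0,0,0,0],[1,0,0,0.2,0,0,0],[1,0,0,0.2,0,0,0],[1,0,0,0.2,0,0,0],[1,0,0,0.2,0,0,0],[1,0,0,0,0,0,0],[1,0,0,0,0,0,0],[1,0,0,0,0,0,0]]]';python3 st.py
```

```text
t: 18.0
tool_pos: [0.6079, -0.0515, 0.0353]
orientation: [-1.267, 1.119, -1.12]
force: [-3.7, 0.1, 2.2]
opening: 0.0281
t 18.0 jig mm -27.96 -1.09 z 35.33 F jig -3.65 0.51 2.23 yaw 6.96 xz,zz 0.0018 -0.0015 open 0.0281 tq [ 0.09  0.49 -0.03]
```

```bash
python3 -m creep '[[[1,0,0,0.2,0,0,0],[1,0,0,0.2,0,0,0],[1,0,0,0.1,0,0,0],[1,0,0,0.1,0,0,0],[1,0,0,0,0,0,0],[1,0,0,0,0,0,0],[1,0,0,0,0,0,0],[1,0,0,0,0,0,0]]]';python3 st.py
python3 -m creep '[[[1,0,0,0,0,0,0],[1,0,0,0,0,0,0],[1,0,0,0,0,0,0],[1,0,0,0,0,0,0],[1,0,0,0,0,0,0],[1,0,0,0,0,0,0],[1,0,0,0,0,0,0],[1,0,0,0,0,0,0]]]';python3 st.py
```

```text
t: 18.8
tool_pos: [0.6097, -0.0513, 0.0356]
orientation: [-1.273, 1.126, -1.115]
force: [-4.3, -0.0, 3.3]
opening: 0.0278
t 18.8 jig mm -26.12 -1.1 z 35.57 F jig -4.32 0.49 3.29 yaw 6.95 xz,zz 0.001 -0.0109 open 0.0278 tq [ 0.1   0.55 -0.06]
t: 19.6
tool_pos: [0.6097, -0.0513, 0.0356]
orientation: [-1.273, 1.126, -1.115]
force: [-4.9, -0.8, 2.2]
opening: 0.0279
t 19.6 jig mm -26.16 -1.1 z 35.58 F jig -4.97 -0.17 2.19 yaw 6.95 xz,zz 0.001 -0.011 open 0.0279 tq [ 0.12  0.51 -0.1 ]
```

```bash
python3 -m creep '[[[1,0,0,0.2,0.5,0,0],[1,0,0,0.2,0.3,0,0],[1,0,0,0.2,0.3,0,0],[1,0,0,0.2,0.3,0,0],[1,0,0,0,0,0,0],[1,0,0,0,0,0,0],[1,0,0,0,0,0,0],[1,0,0,0,0,0,0]]]';python3 st.py
```

```text
t: 20.4
tool_pos: [0.6117, -0.0511, 0.0353]
orientation: [-1.264, 1.119, -1.119]
force: [-4.0, -0.1, 3.7]
opening: 0.028
t 20.4 jig mm -24.15 -1.1 z 35.26 F jig -3.96 0.35 3.73 yaw 6.96 xz,zz 0.0001 0.0004 open 0.028 tq [ 0.04  0.9  -0.02]
```

```bash
python3 - <<'E'
from h import *
from plant import optics
c=optics.read_camera("wrist");np.savez("pics/wrist6.npz",**c);cv2.imwrite("pics/wrist6.png",cv2.resize(cv2.cvtColor(c["frame"],cv2.COLOR_RGB2BGR)[100:250,130:410],None,fx=2.8,fy=2.8,interpolation=cv2.INTER_CUBIC))
E
```

```text
(no output)
```

View pics/wrist6.png

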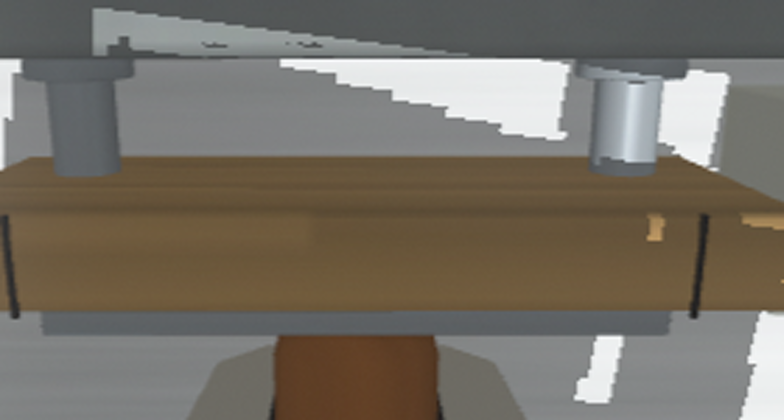

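The plate is up against the board with no visible gap. The pencil lines end at columns 17 and 694 (row 316) and the plate's near edge spans 42–669 (row 335).

```bash
python3 - <<'E'
from h import *
c=dict(np.load("pics/wrist6.npz"))
f=lambda u,v,z:ray(c,(u+.5)/2.8-.5+130,(v+.5)/2.8-.5+100,z)
r=np.radians(6.9);ex=np.array([np.cos(r),np.sin(r),0]);ey=np.array([-ex[1],ex[0],0])
for n,a,b,z in(("pencil",(17,311),(694,311),.069),("pencil far",(6,215),(704,215),.069),("block",(100,58),(700,57),.048),("plate near",(41,335),(670,335),.062)):
    A,B=f(*a,z),f(*b,z);M=(A+B)/2;print(n,np.degrees(np.arctan2(*(B-A)[1::-1]))+90,"len",np.linalg.norm(A-B).round(4),"jig",(M@ex).round(4),(M@ey).round(4))
c=dict(np.load("pics/wrist5.npz"))
f=lambda u,v,z:ray(c,(u+.5)/2.8-.5+110,(v+.5)/2.8-.5+90,z)
for n,a,b,z in(("block5",(100,20),(700,19),.048),("near5",(76,320),(758,320),.069)):
    A,B=f(*a,z),f(*b,z);print(n,((A+B)/2@ex).round(4))
E
```

```text
pencil 6.994496957773208 len 0.1025 jig 0.6341 -0.1232
pencil far 6.994905744036245 len 0.1023 jig 0.649 -0.1231
block 7.088672670227922 len 0.098 jig 0.6704 -0.1304
plate near 6.994390495308338 len 0.1015 jig 0.6274 -0.1232
block5 0.6698
near5 0.6262
```

```bash
python3 -m creep '[[[1,0,-0.05,0.2,0.2,0,0],[1,0,0,0.2,0.2,0,0],[1,0,-0.05,0.2,0.2,0,0],[1,0,0,0.2,0.2,0,0],[1,0,0,0.2,0.2,0,0],[1,0,0,0,0,0,0],[1,0,0,0,0,0,0],[1,0,0,0,0,0,0]]]';python3 st.py
```

```text
t: 21.25
tool_pos: [0.6123, -0.051, 0.0353]
orientation: [-1.266, 1.122, -1.117]
force: [-6.1, 0.6, 4.3]
opening: 0.0281
t 21.25 jig mm -23.48 -1.11 z 35.27 F jig -5.98 1.37 4.27 yaw 6.98 xz,zz -0.001 -0.003 open 0.0281 tq [-0.09  0.73 -0.09]
```

```bash
python3 -m creep '[[[1,0,-0.1,0.4,0.2,0,0],[1,0,-0.1,0.4,0.2,0,0],[1,0,0,0.4,0.2,0,0],[1,0,0,0.3,0.1,0,0],[1,0,0,0.1,0,0,0],[1,0,0,0.1,0,0,0],[1,0,0,0.1,0,0,0],[1,0,0,0.1,0,0,0]]]';python3 st.py
```

```text
t: 22.05
tool_pos: [0.6182, -0.0503, 0.0351]
orientation: [-1.279, 1.133, -1.107]
force: [-11.7, 0.4, 8.8]
opening: 0.0276
t 22.05 jig mm -17.56 -1.06 z 35.07 F jig -11.54 1.77 8.83 yaw 7.07 xz,zz -0.0022 -0.0204 open 0.0276 tq [-0.33  1.45  0.01]
```

```bash
python3 -m creep '[[[1,0,-0.1,-0.2,1.2,0,0],[1,0,0,0,0,0,0],[1,0,0,0,0,0,0],[1,0,0,0,0,0,0],[1,0,0,0,0,0,0],[1,0,0,0,0,0,0],[1,0,0,0,0,0,0],[1,0,0,0,0,0,0]]]';python3 st.py
python3 - <<'E'
from h import *
from plant import optics
c=optics.read_camera("wrist");np.savez("pics/wrist7.npz",**c);cv2.imwrite("pics/wrist7.png",cv2.resize(cv2.cvtColor(c["frame"],cv2.COLOR_RGB2BGR)[100:250,130:410],None,fx=2.8,fy=2.8,interpolation=cv2.INTER_CUBIC))
E
```

```text
t: 22.85
tool_pos: [0.6123, -0.051, 0.0351]
orientation: [-1.27, 1.124, -1.112]
force: [-5.9, -0.3, 4.8]
opening: 0.0277
t 22.85 jig mm -23.46 -1.1 z 35.05 F jig -5.91 0.41 4.76 yaw 7.11 xz,zz -0.0024 -0.0076 open 0.0277 tq [-0.05  1.02 -0.07]
```

View pics/wrist7.png

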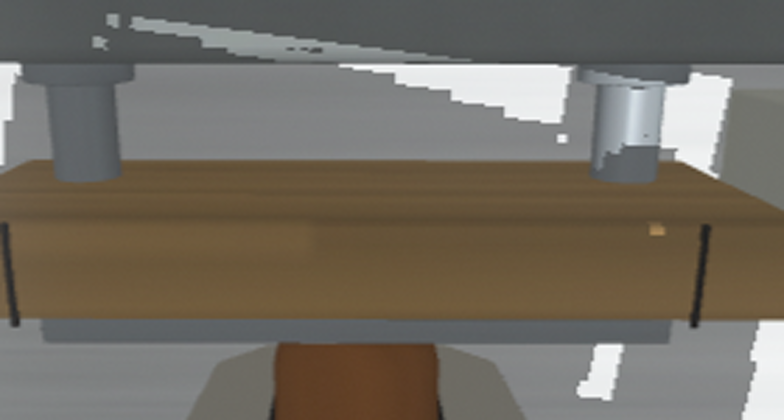

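```bash
python3 -m creep '[[[1,0,-0.08,0.3,0.4,0,0],[1,0,-0.08,0.3,0.3,0,0],[1,0,-0.08,0.2,0.2,0,0],[1,0,-0.08,0,0,0,0],[1,0,0,0,0,0,0],[1,0,0,0,0,0,0],[1,0,0,0,0,0,0],[1,0,0,0,0,0,0]]]';python3 st.py
python3 - <<'E'
from h import *
c=dict(np.load("pics/wrist7.npz"))
f=lambda u,v,z:ray(c,(u+.5)/2.8-.5+130,(v+.5)/2.8-.5+100,z)
r=np.radians(6.9);ex=np.array([np.cos(r),np.sin(r),0]);ey=np.array([-ex[1],ex[0],0])
for n,a,b,z in(("pencil",(15,319),(696,319),.069),("pencil far",(6,223),(706,223),.069),("block",(100,64),(700,64),.048),("plate near",(42,343),(670,343),.062)):
    A,B=f(*a,z),f(*b,z);M=(A+B)/2;print(n,"len",np.linalg.norm(A-B).round(4),"jig",(M@ex).round(4),(M@ey).round(4))
E
```

```text
t: 23.7
tool_pos: [0.6126, -0.051, 0.0351]
orientation: [-1.271, 1.125, -1.111]
force: [-5.7, 0.3, 3.9]
opening: 0.0278
t 23.7 jig mm -23.18 -1.09 z 35.14 F jig -5.59 0.93 3.86 yaw 7.14 xz,zz -0.0031 -0.0093 open 0.0278 tq [-0.12  0.93 -0.09]
pencil len 0.103 jig 0.6339 -0.1231
pencil far len 0.1023 jig 0.6489 -0.1231
block len 0.0976 jig 0.6702 -0.1302
plate near len 0.1013 jig 0.6271 -0.1232
```

```bash
python3 -m creep '[[[1,0,-0.1,0.35,0.4,0,0],[1,0,-0.1,0.35,0.3,0,0],[1,0,-0.1,0.3,0.2,0,0],[1,0,-0.05,0.1,0.1,0,0],[1,0,-0.05,0.1,0.1,0,0],[1,0,-0.05,0.1,0.1,0,0],[1,0,-0.05,0.1,0.1,0,0],[1,0,-0.05,0.1,0.1,0,0]]]';python3 st.py
python3 -m creep '[[[1,0,-0.05,0.1,0.1,0,0],[1,0,-0.05,0.1,0.1,0,0],[1,0,-0.05,0.1,0.1,0,0],[1,0,-0.05,0.1,0.1,0,0],[1,0,-0.05,0.1,0.1,0,0],[1,0,-0.05,0.1,0.1,0,0],[1,0,-0.05,0.1,0.1,0,0],[1,0,-0.05,0.1,0.1,0,0]]]';python3 st.py
```

```text
t: 24.5
tool_pos: [0.616, -0.0506, 0.0351]
orientation: [-1.271, 1.126, -1.109]
force: [-8.8, 0.2, 4.0]
opening: 0.0276
t 24.5 jig mm -19.77 -1.12 z 35.12 F jig -8.68 1.23 4.03 yaw 7.15 xz,zz -0.0041 -0.0106 open 0.0276 tq [-0.48  1.24 -0.17]
t: 25.3
tool_pos: [0.6161, -0.0505, 0.0352]
orientation: [-1.274, 1.128, -1.107]
force: [-8.7, -0.7, 5.5]
opening: 0.0276
t 25.3 jig mm -19.71 -1.08 z 35.2 F jig -8.68 0.31 5.49 yaw 7.17 xz,zz -0.0044 -0.014 open 0.0276 tq [-0.37  1.19 -0.12]
```

```bash
python3 -m creep '[[[1,0,-0.08,0.15,0.5,0,0],[1,0,-0.08,0.15,0.5,0,0],[1,0,-0.08,0.15,0.4,0,0],[1,0,-0.08,0.15,0.3,0,0],[1,0,-0.08,0.15,0.2,0,0],[1,0,-0.08,0.15,0.2,0,0],[1,0,-0.08,0.15,0.2,0,0],[1,0,-0.08,0.15,0.2,0,0]]]';python3 st.py
python3 - <<'E'
from h import *
from plant import optics
c=optics.read_camera("wrist");np.savez("pics/wrist8.npz",**c);cv2.imwrite("pics/wrist8.png",cv2.resize(cv2.cvtColor(c["frame"],cv2.COLOR_RGB2BGR)[100:250,130:410],None,fx=2.8,fy=2.8,interpolation=cv2.INTER_CUBIC))
E
```

```text
t: 26.1
tool_pos: [0.6162, -0.0506, 0.0351]
orientation: [-1.259, 1.117, -1.114]
force: [-8.6, -1.5, 4.4]
opening: 0.0279
t 26.1 jig mm -19.6 -1.14 z 35.1 F jig -8.75 -0.49 4.4 yaw 7.19 xz,zz -0.0057 0.004 open 0.0279 tq [-0.39  2.01 -0.13]
```

View pics/wrist8.png

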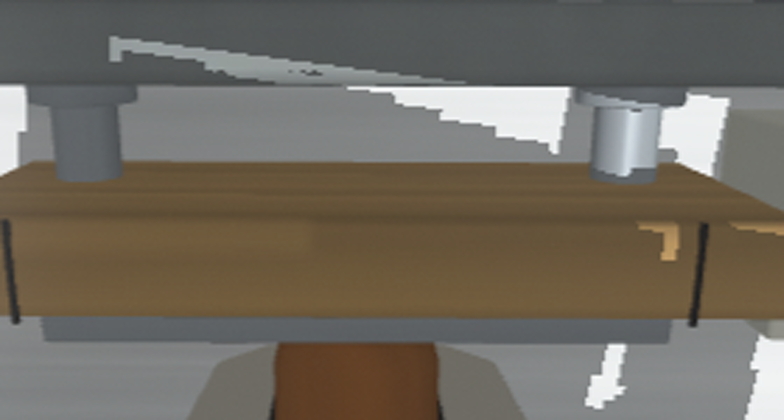

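The plate is flush with the board and centred: pencil lines at columns 15 and 694, plate 42–670. The spring block edge has come down to row 86.

```bash
cat > m.py <<'E'
from h import *
def meas(fn,near,far,block):
    c=dict(np.load(fn))
    f=lambda u,v,z:ray(c,(u+.5)/2.8-.5+130,(v+.5)/2.8-.5+100,z)
    r=np.radians(6.9);ex=np.array([np.cos(r),np.sin(r),0]);ey=np.array([-ex[1],ex[0],0])
    x=[((f(15,v,z)+f(696,v,z))/2@ex*1e3).round(2) for v,z in((near,.069),(far,.069),(block,.048))]
    print(fn,x,"minus block",x[0]-x[2],x[1]-x[2])
    h=cv2.cvtColor(c["frame"],cv2.COLOR_RGB2HSV);w=np.zeros(h.shape[:2],bool);w[40:240,370:470]=1
    G=np.argwhere(w&(abs(h[...,0].astype(int)-62)<15)&(h[...,1]>120)&(h[...,2]>60));Rd=np.argwhere(w&((h[...,0]<6)|(h[...,0]>174))&(h[...,1]>150))
    print(" green rows",len(G),G.min(0) if len(G) else "",G.max(0) if len(G) else "","red",len(Rd),Rd.mean(0) if len(Rd) else "")
    for n,P in(("g",G),("r",Rd)):
        if len(P):
            X=np.array([ray(c,u,v,.05)@ex*1e3 for v,u in P]);print("  ",n,np.percentile(X,[2,50,98]).round(1))
    # camera x tells displacement
meas("pics/wrist6.npz",311,215,58);meas("pics/wrist7.npz",319,223,64);meas("pics/wrist8.npz",318,221,86)
E
python3 m.py
python3 - <<'E'
import numpy as np
for i in (3,4,5,6,8):
    c=np.load(f"pics/wrist{i}.npz")
    f=c["frame"].astype(int);g=(f[...,1]>f[...,0]+40)&(f[...,1]>f[...,2]+40);r=(f[...,0]>f[...,1]+90)&(f[...,0]>f[...,2]+90)
    print(i,g.sum(),np.argwhere(g).min(0) if g.sum() else "",np.argwhere(g).max(0) if g.sum() else "",r.sum(),np.argwhere(r).mean(0))
E
```

```text
pics/wrist6.npz [np.float64(634.06), np.float64(648.98), np.float64(670.32)] minus block -36.260000000000105 -21.340000000000032
 green rows 373 [164 410] [177 440] red 162 [181.         433.52469136]
   g [644.3 647.7 650.6]
   r [640.9 642.4 643.9]
pics/wrist7.npz [np.float64(633.9), np.float64(648.87), np.float64(670.19)] minus block -36.29000000000008 -21.32000000000005
 green rows 407 [166 411] [180 441] red 164 [184.         433.95121951]
   g [644.1 647.5 650.8]
   r [640.6 642.1 643.6]
pics/wrist8.npz [np.float64(637.37), np.float64(652.49), np.float64(670.31)] minus block -32.93999999999994 -17.819999999999936
 green rows 247 [174 411] [192 439] red 144 [184.48611111 434.00694444]
   g [641.9 648.8 650.7]
   r [644.4 645.8 646.9]
3 283 [ 71 355] [ 85 375] 89 [ 93.48314607 365.79775281]
4 578 [ 83 396] [103 426] 163 [115.49079755 415.41717791]
5 623 [142 414] [162 445] 141 [175.4822695  436.41843972]
6 377 [164 411] [177 440] 128 [181.140625 434.4375  ]
8 251 [174 411] [193 439] 125 [184.16  434.608]
```

```bash
for i in 1; do :; done
python3 -m creep '[[[1,0,-0.05,0.1,0.1,0,0],[1,0,-0.05,0.1,0.1,0,0],[1,0,-0.05,0.1,0.1,0,0],[1,0,-0.05,0.1,0.1,0,0],[1,0,-0.05,0.1,0.1,0,0],[1,0,-0.05,0.1,0.1,0,0],[1,0,-0.05,0.1,0.1,0,0],[1,0,-0.05,0.1,0.1,0,0]]]';python3 st.py
```

```text
t: 26.95
tool_pos: [0.6161, -0.0506, 0.0351]
orientation: [-1.262, 1.12, -1.111]
force: [-9.2, 0.2, 4.4]
opening: 0.0278
t 26.95 jig mm -19.73 -1.12 z 35.14 F jig -9.13 1.26 4.36 yaw 7.21 xz,zz -0.0063 -0.0004 open 0.0278 tq [-0.34  1.63 -0.2 ]
```

```bash
python3 -m creep '[[[1,0,-0.05,0.1,0.12,0,0],[1,0,-0.05,0.1,0.12,0,0],[1,0,-0.05,0.1,0.12,0,0],[1,0,-0.05,0.1,0.12,0,0],[1,0,-0.05,0.1,0.12,0,0],[1,0,-0.05,0.1,0.12,0,0],[1,0,-0.05,0.1,0.12,0,0],[1,0,-0.05,0.1,0.12,0,0]]]' >/dev/null;python3 st.py
python3 -m creep '[[[1,0,-0.05,0.1,0.12,0,0],[1,0,-0.05,0.1,0.12,0,0],[1,0,-0.05,0.1,0.12,0,0],[1,0,-0.05,0.1,0.12,0,0],[1,0,-0.05,0.1,0.12,0,0],[1,0,-0.05,0.1,0.12,0,0],[1,0,-0.05,0.1,0.12,0,0],[1,0,-0.05,0.1,0.12,0,0]]]' >/dev/null;python3 st.py
python3 - <<'E'
from h import *
from plant import optics
c=optics.read_camera("wrist");cv2.imwrite("pics/wrist9.png",cv2.cvtColor(c["frame"],cv2.COLOR_RGB2BGR))
f=c["frame"].astype(int);g=(f[...,1]>f[...,0]+40)&(f[...,1]>f[...,2]+40);r=(f[...,0]>f[...,1]+90)&(f[...,0]>f[...,2]+90)
print(np.argwhere(g).min(0),np.argwhere(g).max(0),np.argwhere(r).mean(0))
E
python3 st.py
```

```text
t 27.75 jig mm -19.9 -1.12 z 35.17 F jig -8.29 0.78 4.93 yaw 7.23 xz,zz -0.0068 -0.0018 open 0.0277 tq [-0.41  1.41 -0.2 ]
t 28.55 jig mm -19.89 -1.17 z 35.19 F jig -8.15 0.16 4.01 yaw 7.23 xz,zz -0.0072 -0.0027 open 0.0278 tq [-0.45  1.38 -0.14]
[173 411] [192 440] [185.10483871 434.89516129]
t 28.6 jig mm -19.85 -1.18 z 35.24 F jig -8.15 0.68 4.94 yaw 7.23 xz,zz -0.0072 -0.0026 open 0.0278 tq [-0.44  1.43 -0.14]
```

View pics/wrist9.png

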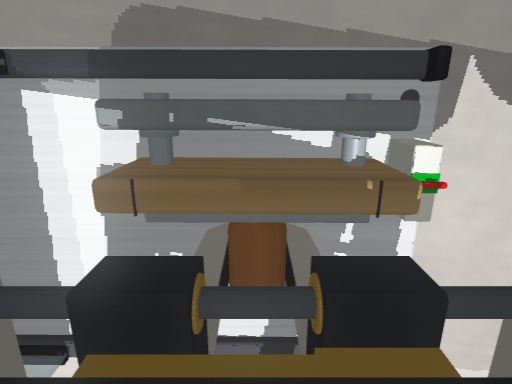

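```bash
python3 -c "from plant import robot;print(robot.close_job())"
```

```text
the job is handed in; nothing more can be done
None
```

The guard is fully open and the pull is standing on the jig's bed, gripped and pressed against the drawer front. I handed the job in that way at t ≈ 28.6 s.

**Last checks:**
- **Guard:** It hit its stop with about 29 N on the tool. My measurements put it at 0.209–0.214 m, against 0.21 m for fully open. I did not re-measure it after placing the pull.
- **Placement:** The plate is centred between the pencil lines to within about 0.5 mm. No gap to the board was visible. The gripper's yaw is within about 0.3° of the board's and it is tilted about 0.4°.
- **Pressure:** The board is pressed back about 11 mm by camera, which is about 11 N at 1 N per mm. The red pointer is near the middle of the green patch. It held steady for over 3 s, with the gripper moving back only about 0.2 mm, and the last row kept pushing.

**What disagreed or went less well:**
- **Force reading:** The wrist force along the push read only 8–9 N. I put the difference down to friction on the bed, which is pushing up with about 6 N, and went by the board's position.
- **Overshoot:** One earlier push briefly took the board to about 13–14 mm. By my estimate that was still inside the green patch and short of the end stop, and I backed off at once.
- **Other items:** I moved nothing else on purpose and felt no contact with anything else. I did not take a final overview picture to confirm it.

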